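# Load a dish carrier under the imager's sprung clamp arm

### The job

Load the dish into the imaging stand: stand the full bottle from the right of the worktop on the clamp's pan and let go, so that its weight keeps the sprung arm raised, then slide the dish carrier along its track, under the raised arm, until it is fully home against the stops. Then take the bottle off and stand it upright on the bare worktop, so that the arm comes down and clamps the dish; leave the pile of dishes, the tip box and the timer where they are.

Things in the scene. Friction and masses are not known exactly. Their poses are not given: they have to be found in the camera images.
- seat_home (a point): Point fixed to the imaging stand (fixed to the worktop): where carrier_rib lies when the carrier is fully home, 48 mm above the worktop. x axis: sliding direction (inward), y to its left, z up. The aluminium base plate, 8 mm thick and 126 mm wide, runs from 145 mm before (-x) to 145 mm beyond this point, with two rails (inner gap 105 mm, tops 18 mm up) and end stops.
- head_edge (a point): Middle of the lower front edge of the white imaging head that overhangs the seat, 150 mm above the worktop, 5 mm inward of seat_home. The head reaches 140 mm inward, 102 mm to the right (where its column stands) and 62 mm to the left of the track's middle, top 205 mm. A gripper upright at the rib strikes this edge before the carrier is home: lean the tool 30 to 40 degrees so that its wrist is towards -x.
- carrier_rib (a point): Grip point on the rib of the grey dish carrier (plate 150 x 100 x 6 mm, loose in the track, 2.5 mm play each side, about 0.2 kg). Rib: upright fin 32 mm long in x, 16 mm thick in y, top 12 mm above this point, foot 34 mm below. A petri dish 91 mm wide, 16 high, is fixed on the inner part: rim 35 mm inward of this point, top 18 mm below it. Starts 85 to 115 mm short of home. Axes as seat_home.
- pan (a point): Centre of the floor of the clamp's round steel pan (78 mm inside its 5 mm high rim) on the outer end, left of the track, of the sprung rocker arm, about 188 mm from the track's middle. z axis normal to the floor: it slopes 6 degrees one way with the arm down (pan about 53 mm up), 6 degrees the other way with the arm raised, having sunk 16 mm.
- clamp_arm (a joint): Rocker arm on the left of the track, hinged about the sliding direction: 0 = inner end fully down, 0.07 = clamping the dish, 0.21 = raised to its stop. A spring presses the inner end down; about 2 N down on the pan raises it fully, and the bottle's weight alone (2.5 N or more) always does so and keeps it there. With the arm down its pad blocks the dish.
- clamp_pad (a point): Underside of the round rubber pad (22 mm across) at the arm's inner end, which presses on the dish lid: 24 mm above the worktop with the arm down, about 42 mm raised; the lid's top is 30 mm above the worktop. 80 mm inward of seat_home in x, 25 mm to the left.
- bottle_mid (a point): Full bottle with a blue screw cap, 111 mm high, about 0.3 kg, standing by itself to the robot's right (a like bottle far to the left is no part of this). Point on its axis half-way up, 55.5 mm above its foot; z axis up. Body 62 mm across up to 71 mm above the foot, then a neck; the fixed cap, 58 mm across from 83 to 111 mm above the foot, is the place to grip it from above.
- dish_pile: Bystander: low pile of lidded dishes, 93 mm across, 80 mm high; origin at the centre of its foot.
- tip_rack_box: Bystander: box of pipette tips with a blue lid, 96 x 126 x 104 mm; origin at the centre of its foot.
- timer: Bystander: small wedge-shaped bench timer, 62 x 78 x 34 mm; origin at the centre of its foot.
Not all that is in view belongs to the job. Of the things that look like the part that bears bottle_mid, the larger one is meant.

How it is judged:
On the way, in this order (a step that is already met when the one before it is completed fails the run):
1. the bottle stands on the pan, let go, and keeps the arm raised (value of joint clamp_arm above 0.17 rad and distance between bottle_mid and pan below 0.07 m and angle between bottle_mid's own z axis and vertical below 0.25 rad and contact force between the fingers and bottle below 0.3 N), for 0.2 s.
2. the carrier is fully home while the bottle still keeps the arm raised (value of joint clamp_arm above 0.17 rad and distance between bottle_mid and pan below 0.07 m and x of carrier_rib in the frame of seat_home above -0.006 m and distance between carrier_rib and seat_home below 0.01 m), for 0.2 s.
At the end, for the whole second after the job is handed in: the carrier is home within 6 mm of the stops, straight in the track, the arm is down on the dish lid (joint 0.04 to 0.10), and the bottle stands upright and still on the worktop (x of carrier_rib in the frame of seat_home above -0.006 m and distance between carrier_rib and seat_home below 0.01 m and angle between the x axis of carrier_rib and the x axis of seat_home, either way round below 0.06 rad and value of joint clamp_arm between 0.04 and 0.1 rad and height (world z) of bottle_mid between 0.05 and 0.0595 m and angle between bottle_mid's own z axis and vertical below 0.08 rad and linear speed of each of bottle, carrier below 0.02 m/s); the robot touches nothing.
It fails at once if the bottle is tipped over (angle between bottle_mid's own z axis and vertical above 0.7 rad).
It fails at once if the pile of dishes is moved more than 30 mm (distance of dish_pile from where it was at the start of the episode above 0.03 m).
It fails at once if the tip box is moved more than 30 mm (distance of tip_rack_box from where it was at the start of the episode above 0.03 m).
It fails at once if the timer is moved more than 30 mm (distance of timer from where it was at the start of the episode above 0.03 m).
It also fails if it takes over 64 s, if anything falls off the work surface, if the arm or the gripper's body presses on something with over 40 N, if the wrist force passes 120 N, or if a joint passes its speed limit or range.

### The arm

A 7-joint arm with a two-finger parallel gripper is mounted at the origin on the work surface; the furniture and walls round the work are solid. World frame = base frame: x ahead of the robot, y to its left, z up, the work surface at z = 0. Lengths are in m, angles in rad, forces in N, time in s.
With the tool pointing down it reaches from about 0.4 to 0.85 m from the base axis. Payload 10.4 kg.
Tool frame: the origin (TCP) lies midway between the tips of the shut fingers; the grasp point (between the pads) lies 19 mm behind it; z points along the fingers, y is the line along which they close (so a half turn about z gives the same grasp; the last joint's range is limited). The gripper opens to 87 mm and grips with 3 to 60 N. Pads are 19 mm wide; open, the fingers measure 117 mm over their backs; the gripper's body (75 mm by 190 mm) begins 51 mm behind the grasp point.
Start: joints at [-1.263, 0.332, -0.065, 1.46, 0.022, 1.35, -0.088], TCP at [0.203, 0.591, 0.223] pointing down, gripper open.
Joint ranges: [-2.6, 2.6], [-0.5, 2.12], [-1.47, 1.34], [0.16, 2.42], [-1.27, 4.41], [0.06, 2.06], [-2.6, 2.6]. Speed limits (rad/s): [2.22, 2.22, 2.79, 2.79, 3.14, 3.14, 3.14].

### API

Orientations are given as a unit quaternion [w, x, y, z].
In Python, from plant import status, vision, job, silhouettes gives the robot as it stands. The module is installed in compiled form; this text tells all that it offers.
- The arm moves only by the tool step_arm, never from a script. Its argument "commands" is a list of rows, each a list of 5 numbers: the finger opening in m, from 0 to 0.087, then the shift along the tool's x, y, z in m, then the turn about the tool's z in degrees. A call has 1 to 8 rows; each row is the pose to reach, as a shift and turn from the pose commanded when the call began, along the tool's axes at that moment; what a row does not reach only later rows make up. A row lasts 1/12 s, in which the tool goes at most 41.7 mm and 7.16 degrees, less where a joint would pass 70% of its speed; a pose out of reach is approached as far as the arm can. A call with a gripper value outside its range is refused whole. The fingers move at their own pace and stop on an object; the grip force is fixed at half the most. Time passes only in rows, so rows that repeat a pose let the fingers close. It gives the time, the measured TCP pose, the force, the opening and the grip force at its end, in the units of the state.
- status.observe(): the state, without advancing time (a new reading comes with each control period).
- vision.capture(name): name is "scene" or "top"; returns the picture (420x560x3 uint8, red, green, blue); there is no depth.
- vision.camera_params(name): a dict with "camera_matrix" (3x3 intrinsics, pixels), "rvec" (rotation vector, rad) and "tvec" (3), from world to camera coordinates, as OpenCV has them. Camera axes: x right, y down, z forward; pixel columns grow to the right and rows downward; lengths in m; the calibration is good to about 2 mm. A picture is of the moment at which its call begins. camera_params takes no time and is no camera call.
- job.job_done(): hands the job in; it is judged then, once.
Trained networks look in the newest picture that a camera, given by its name, has taken for a name from the list of things; names that differ only in an ending like _2 or _b are one class to them, and where a whole thing is asked for, a point or a joint stands for the part that bears it (a point fixed in the world has none). Each returns a list of dicts, best first, with "score" (0 to 1); they miss things now and then, are a little off and sometimes report something else, mostly with a low value. They report only what shows in the picture. A call takes as long as a camera call. They do not tell look-alikes from the thing itself.
- silhouettes(query, camera): "pixels" (420x560 bool, what is visible of it) and "box" ([left, top, right, bottom] in pixels, round what is visible of it).
The state is a dict: "clock": time; "joint_pos": joint angles; "dq": joint speeds; "joint_efforts": joint torques, N m; "position": TCP position; "eef_rot": TCP orientation; "contact_force": force on the tool from outside, world axes, zero at the start; "moment": the same for the moment, N m; "finger_gap": finger opening in m; "finger_force": force on a finger pad.
Only numpy, scipy, OpenCV 4.12 (cv2) and the standard library are available. Lean on these libraries where they do the work, as an engineer would, in place of code of your own. Each camera call takes 0.05 s, during which the arm holds its last target. There are 200 camera calls.

## Working session

There is one attempt and no reset: what is moved stays moved. The work goes in short steps, Python scripts to look and compute and a tool call to move; the robot and the scene stay as the last step left them, time stands still between calls to the robot, and variables do not carry over. Pictures are saved under pics/ and viewed, at most 10 in all, crops included, and the job is handed in when it is done.

Besides the shell and the picture viewer there is one more tool, called after ">>>" by a JSON object that holds its "name" and its "arguments". step_arm: Moves the arm, as the interface text tells. Its arguments: {"type":"object","properties":{"commands":{"type":"array"}},"required":["commands"]}

```bash
mkdir -p pics; cat > h.py <<'E'
import numpy as np, cv2
from plant import status, vision, job, silhouettes
from scipy.spatial.transform import Rotation as R
def cam(n):
    p=vision.camera_params(n); K=np.array(p["camera_matrix"],float); r=R.from_rotvec(np.ravel(p["rvec"])).as_matrix(); return K,r,np.ravel(p["tvec"])
def ray(n,uv,z):
    K,r,t=cam(n); c=-r.T@t; d=r.T@np.linalg.solve(K,[uv[0],uv[1],1]); return c+d*(z-c[2])/d[2]
def proj(n,P):
    K,r,t=cam(n); q=(np.atleast_2d(P)@r.T+t)@K.T; return q[:,:2]/q[:,2:]
def save(im,f): cv2.imwrite("pics/"+f,im[:,:,::-1])
def st():
    s=status.observe(); print("t",s["clock"],"p",np.round(s["position"],4),"q",np.round(s["eef_rot"],4),"F",np.round(s["contact_force"],1),"gap",s["finger_gap"],"gf",s["finger_force"]);return s
E
python3 - <<'E'
from h import *
s=st(); print(R.from_quat(np.roll(s["eef_rot"],-1)).as_matrix().round(3))
for n in("scene","top"):
    im=vision.capture(n); save(im,n+"0.png")
    K,r,t=cam(n); print(n,-r.T@t,K[0,0])
    for q in("bottle_mid","carrier_rib","pan","clamp_arm","dish_pile","tip_rack_box","timer"):
        for d in silhouettes(q,n)[:3]:
            m=d["pixels"]; ys,xs=np.nonzero(m); print(n,q,round(d["score"],2),np.round(d["box"]),(xs.mean().round(1),ys.mean().round(1)),m.sum())
E
```

```text
t 0.0 p [0.2029 0.5907 0.2218] q [-1.000e-04  1.646e-01  9.864e-01 -7.000e-04] F [ 0.3  0.2 -0.9] gap 0.08706282601348167 gf 0.0
[[-0.946  0.325 -0.   ]
 [ 0.325  0.946 -0.001]
 [-0.    -0.001 -1.   ]]
scene [-0.34192001 -0.6452528   0.94877214] 437.7431454159252
scene bottle_mid 0.95 [348. 248. 372. 287.] (np.float64(360.6), np.float64(266.2)) 843
scene bottle_mid 0.9 [330. 271. 351. 304.] (np.float64(338.6), np.float64(288.1)) 435
scene carrier_rib 0.98 [221. 182. 269. 213.] (np.float64(244.5), np.float64(198.2)) 749
scene pan 0.67 [164. 180. 212. 211.] (np.float64(184.2), np.float64(196.7)) 503
scene clamp_arm 0.71 [163. 180. 212. 207.] (np.float64(183.9), np.float64(196.8)) 510
scene dish_pile 0.76 [319. 197. 350. 234.] (np.float64(333.1), np.float64(214.4)) 838
scene tip_rack_box 0.83 [383. 220. 442. 272.] (np.float64(412.0), np.float64(241.8)) 1503
scene timer 0.91 [347. 314. 371. 347.] (np.float64(360.2), np.float64(331.8)) 753
top [ 0.31593506 -0.03187325  1.31465223] 464.2476310025504
top bottle_mid 0.98 [374. 203. 405. 227.] (np.float64(389.9), np.float64(216.4)) 559
top bottle_mid 0.54 [371. 243. 394. 263.] (np.float64(383.9), np.float64(250.7)) 285
top carrier_rib 0.88 [183. 173. 236. 204.] (np.float64(208.5), np.float64(188.1)) 1816
top clamp_arm 0.92 [139. 201. 167. 267.] (np.float64(154.2), np.float64(243.5)) 1124
top dish_pile 0.58 [305. 141. 335. 175.] (np.float64(318.4), np.float64(157.2)) 974
top dish_pile 0.25 [140. 202. 170. 268.] (np.float64(154.3), np.float64(243.4)) 1071
top tip_rack_box 0.8 [392. 138. 444. 177.] (np.float64(417.4), np.float64(156.8)) 1613
top tip_rack_box 0.23 [182. 170. 234. 203.] (np.float64(208.4), np.float64(188.2)) 1808
top timer 0.56 [405. 260. 439. 292.] (np.float64(420.7), np.float64(276.9)) 703
```

```bash
python3 - <<'E'
import cv2
a=cv2.imread("pics/top0.png");b=cv2.imread("pics/scene0.png")
cv2.imwrite("pics/t1.png",cv2.resize(a[110:310,80:460],(798,420),interpolation=cv2.INTER_CUBIC))
cv2.imwrite("pics/s1.png",cv2.resize(b[120:370,90:450],(800,556),interpolation=cv2.INTER_CUBIC))
E
```

```text
(no output)
```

View pics/t1.png

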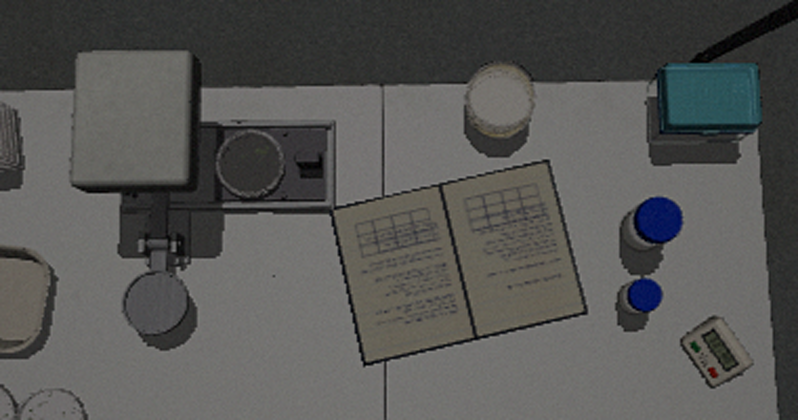

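View pics/s1.png

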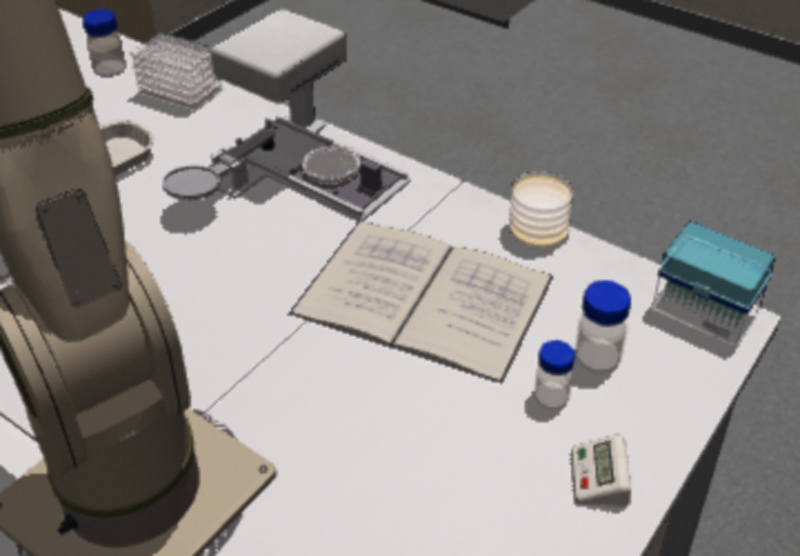

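Scene shows the large bottle at top px (393,215), with a smaller lookalike at (387,250) and a similar bottle far left in the scene view at (135,130). I choose the large one on the right. The track runs along world +y. The rib is near top px (228,187) and the pan near (154,254).

```bash
python3 - <<'E'
from h import *
im=cv2.imread("pics/top0.png")[:,:,::-1].astype(int)
b=((im[:,:,2]>im[:,:,0]+60)&(im[:,:,2]>im[:,:,1]+50)).astype(np.uint8)
n,l,s,c=cv2.connectedComponentsWithStats(b)
for i in range(1,n):
    if s[i,4]>50: print("blue",s[i],c[i],"at .111",ray("top",c[i],.111))
for nm,uv,z in(("plate R far",(239.5,167.6),.018),("plate R near",(239.5,209.5),.018),("rib",(228,186.5),.06),("dish",(199,188),.03),("pan",(154,254),.055)):
    print(nm,ray("top",uv,z).round(4))
A=cv2.imread("pics/top0.png")
cr=cv2.resize(A[160:285,120:250],(780,750)[:2],interpolation=cv2.INTER_CUBIC)
cr=cv2.resize(A[160:280,120:250],(650,600),interpolation=cv2.INTER_CUBIC)
B=cv2.resize(A[195:275,365:405],(150,300),interpolation=cv2.INTER_CUBIC); cr=cv2.convertScaleAbs(cr,alpha=1.6)
out=np.zeros((600,800,3),np.uint8); out[:,:650]=cr; out[:300,650:]=B
cv2.imwrite("pics/c1.png",out)
E
```

```text
blue [384 204  21  21 332] [393.7439759  213.85843373] at .111 [ 0.48546897 -0.33098735  0.111     ]
blue [380 243  15  15 175] [387. 250.] at .111 [ 0.39122216 -0.30819446  0.111     ]
plate R far [0.64   0.0812 0.018 ]
plate R near [0.5185 0.0815 0.018 ]
rib [0.5766 0.1093 0.06  ]
dish [0.5799 0.1943 0.03  ]
pan [0.3952 0.3092 0.055 ]
```

View pics/c1.png

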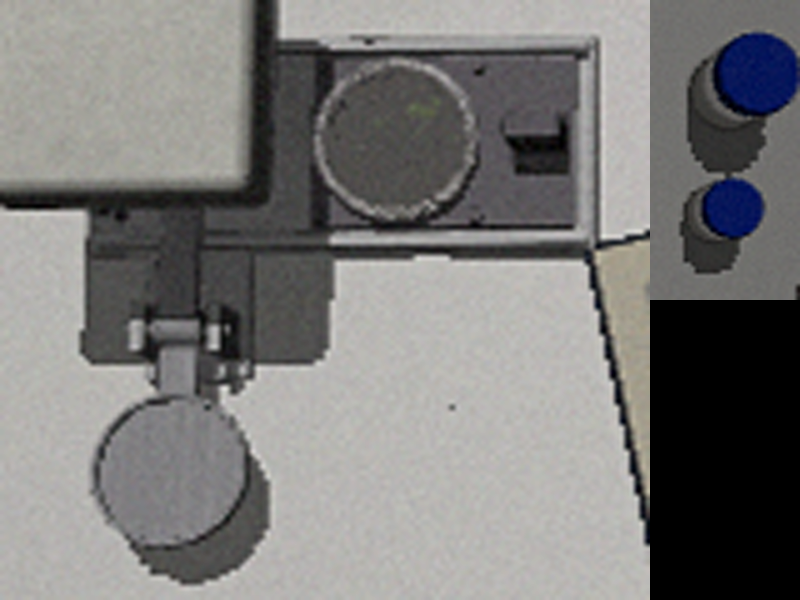

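>>> {"name": "step_arm", "arguments": {"commands": [[0.087,-0.29,-0.145,-0.068,0],[0.087,-0.29,-0.145,-0.068,0],[0.087,-0.29,-0.145,-0.068,0],[0.087,-0.29,-0.145,-0.068,0],[0.087,-0.29,-0.145,-0.068,0],[0.087,-0.29,-0.145,-0.068,0],[0.087,-0.29,-0.145,-0.068,0],[0.087,-0.29,-0.145,-0.068,0]]}}

```text
clock: 1.47
position: [0.4316, 0.3578, 0.2914]
eef_rot: [0.0, 0.165, 0.986, 0.0]
contact_force: [0.6, 0.3, -0.3]
finger_gap: 0.0869
finger_force: 0.0
```

```bash
python3 - <<'E'
from h import *
s=st(); print(np.round(s["joint_pos"],2))
im=cv2.imread("pics/scene0.png")[:,:,::-1].astype(int)
b=((im[:,:,2]>im[:,:,0]+60)&(im[:,:,2]>im[:,:,1]+50)).astype(np.uint8)
n,l,q,c=cv2.connectedComponentsWithStats(b)
for i in range(1,n):
    if q[i,4]>50: print("blue scene",q[i],c[i],ray("scene",c[i],.1))
print("pred",proj("scene",[[.4855,-.331,.1],[.4855,-.331,.111]]))
for uv in((392,138),(444,177)): print("box",ray("top",uv,.104))
E
```

```text
t 1.4667 p [0.4316 0.3578 0.2914] q [2.000e-04 1.649e-01 9.863e-01 3.000e-04] F [ 0.6  0.3 -0.3] gap 0.08694633872652757 gf 0.0
[-0.89  0.16  0.13  1.53 -0.02  1.45  0.48]
blue scene [128 124  14   8  85] [134.10588235 127.62352941] [0.60866817 0.7581839  0.1       ]
blue scene [353 246  21  16 256] [362.96484375 253.2578125 ] [ 0.49647024 -0.32734868  0.1       ]
blue scene [333 273  16  13 158] [340.35443038 278.69620253] [ 0.37803706 -0.32268762  0.1       ]
pred [[362.32249704 256.09305719]
 [362.79273495 253.20970983]]
box [ 0.69412425 -0.33960277  0.104     ]
box [ 0.58369543 -0.47298749  0.104     ]
```

>>> {"name": "step_arm", "arguments": {"commands": [[0.087,-0.183,-0.263,0.011,0],[0.087,-0.183,-0.263,0.011,0],[0.087,-0.183,-0.263,0.011,0],[0.087,-0.183,-0.263,0.011,0],[0.087,-0.183,-0.263,0.011,0],[0.087,-0.183,-0.263,0.011,0],[0.087,-0.183,-0.263,0.011,0],[0.087,-0.183,-0.263,0.011,0]]}}

```text
clock: 2.13
position: [0.5183, 0.0473, 0.2799]
eef_rot: [0.0, 0.166, 0.986, -0.0]
contact_force: [0.8, -0.9, -0.9]
finger_gap: 0.0869
finger_force: 0.0
```

>>> {"name": "step_arm", "arguments": {"commands": [[0.087,-0.088,-0.287,0,0],[0.087,-0.088,-0.287,0,0],[0.087,-0.088,-0.287,0,0],[0.087,-0.088,-0.287,0,0],[0.087,-0.088,-0.287,0,0],[0.087,-0.088,-0.287,0,0],[0.087,-0.088,-0.287,0,0],[0.087,-0.088,-0.287,0,0]]}}

```text
clock: 2.8
position: [0.5055, -0.2559, 0.28]
eef_rot: [0.0, 0.169, 0.986, -0.001]
contact_force: [0.4, -0.4, -0.5]
finger_gap: 0.0865
finger_force: 0.0
```

>>> {"name": "step_arm", "arguments": {"commands": [[0.087,-0.005,-0.077,0.06,0],[0.087,-0.005,-0.077,0.06,0],[0.087,-0.005,-0.077,0.06,0],[0.087,-0.005,-0.077,0.06,0],[0.087,-0.005,-0.077,0.06,0]]}}

```text
clock: 3.22
position: [0.4872, -0.3231, 0.2193]
eef_rot: [-0.0, 0.165, 0.986, 0.0]
contact_force: [1.0, 0.7, -0.1]
finger_gap: 0.0867
finger_force: 0.0
```

```bash
python3 - <<'E'
from h import *
s=st(); print(np.round(s["joint_pos"],2))
im=vision.capture("top"); im2=vision.capture("scene")
o=np.hstack([cv2.resize(im[150:300,330:460],(390,450)),cv2.resize(im2[180:330,290:420],(390,450))]); save(o,"g1.png")
E
```

```text
t 3.2167 p [ 0.4872 -0.3231  0.2193] q [-5.000e-04  1.654e-01  9.862e-01  1.000e-04] F [ 1.   0.7 -0.1] gap 0.08667923899246156 gf 0.0
[-0.07  0.28  0.7   1.61 -0.19  1.32  1.9 ]
```

View pics/g1.png

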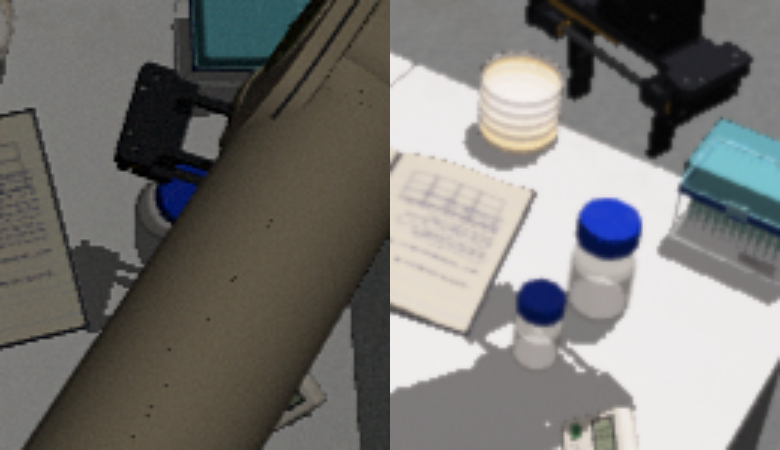

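The picture shows the open gripper right over the large bottle (cap at scene crop px (610,228)), with free space around it. I'm going down on the cap.

>>> {"name": "step_arm", "arguments": {"commands": [[0.087,-0.001,-0.008,0.03,0],[0.087,-0.001,-0.008,0.06,0],[0.087,-0.001,-0.008,0.09,0],[0.087,-0.001,-0.008,0.12,0],[0.087,-0.001,-0.008,0.138,0],[0.087,-0.001,-0.008,0.138,0]]}}

```text
clock: 3.82
position: [0.4854, -0.3279, 0.0785]
eef_rot: [-0.002, 0.163, 0.987, 0.001]
contact_force: [-0.6, -0.7, 0.1]
finger_gap: 0.0869
finger_force: 0.0
```

>>> {"name": "step_arm", "arguments": {"commands": [[0.05,0,0,0,0],[0.05,0,0,0,0],[0.05,0,0,0,0],[0.05,0,0,0,0],[0.05,0,0,0,0],[0.05,0,0,0,0],[0.05,0,0,0,0]]}}

```text
clock: 4.4
position: [0.4865, -0.3308, 0.0823]
eef_rot: [0.001, 0.165, 0.986, 0.0]
contact_force: [0.6, 0.8, 5.5]
finger_gap: 0.0572
finger_force: 30.0
```

>>> {"name": "step_arm", "arguments": {"commands": [[0.05,0,0,-0.03,0],[0.05,0,0,-0.07,0],[0.05,0,0,-0.11,0],[0.05,0,0,-0.15,0],[0.05,0.004,0.03,-0.16,0],[0.05,0.01,0.065,-0.16,0],[0.05,0.014,0.1,-0.16,0],[0.05,0.018,0.135,-0.16,0]]}}

```text
clock: 5.07
position: [0.5124, -0.1958, 0.2415]
eef_rot: [-0.0, 0.165, 0.986, 0.0]
contact_force: [0.7, 0.3, -3.0]
finger_gap: 0.0576
finger_force: 30.0
```

>>> {"name": "step_arm", "arguments": {"commands": [[0.05,0.013,0.033,0,0],[0.05,0.026,0.065,0,0],[0.05,0.039,0.1,0,0],[0.05,0.052,0.133,0,0],[0.05,0.065,0.165,0,0],[0.05,0.078,0.2,0,0],[0.05,0.09,0.23,0,0],[0.05,0.101,0.257,0,0]]}}

```text
clock: 5.73
position: [0.4999, 0.0809, 0.2412]
eef_rot: [-0.0, 0.164, 0.986, 0.0]
contact_force: [0.8, 0.2, -1.9]
finger_gap: 0.0572
finger_force: 30.0
```

>>> {"name": "step_arm", "arguments": {"commands": [[0.05,0.02,0.021,0,0],[0.05,0.042,0.044,0,0],[0.05,0.066,0.069,0,0],[0.05,0.09,0.094,0,0],[0.05,0.114,0.119,0,0],[0.05,0.138,0.144,0,0],[0.05,0.16,0.166,0,0],[0.05,0.173,0.18,0,0]]}}

```text
clock: 6.4
position: [0.3931, 0.308, 0.241]
eef_rot: [-0.001, 0.163, 0.987, -0.0]
contact_force: [0.4, 0.1, -2.9]
finger_gap: 0.0576
finger_force: 30.0
```

```bash
python3 - <<'E'
from h import *
s=st(); print(np.round(s["joint_pos"],2))
im=vision.capture("top"); im2=vision.capture("scene")
o=np.hstack([cv2.resize(im[170:300,110:240],(400,400)),cv2.resize(im2[120:250,130:260],(400,400))]); save(o,"g2.png")
for n in("top","scene"):
  for d in silhouettes("pan",n)[:2]: print(n,d["score"],d["box"])
E
```

```text
t 6.4 p [0.3931 0.308  0.241 ] q [-6.000e-04  1.630e-01  9.866e-01 -1.000e-04] F [ 0.4  0.1 -2.9] gap 0.057553793865637866 gf 30.000571310520172
[-0.89  0.04  0.14  1.76 -0.01  1.34  0.49]
top 0.92 [152.7, 202.1, 168.3, 268.5]
scene 0.78 [167.7, 178.8, 210.0, 207.7]
```

View pics/g2.png

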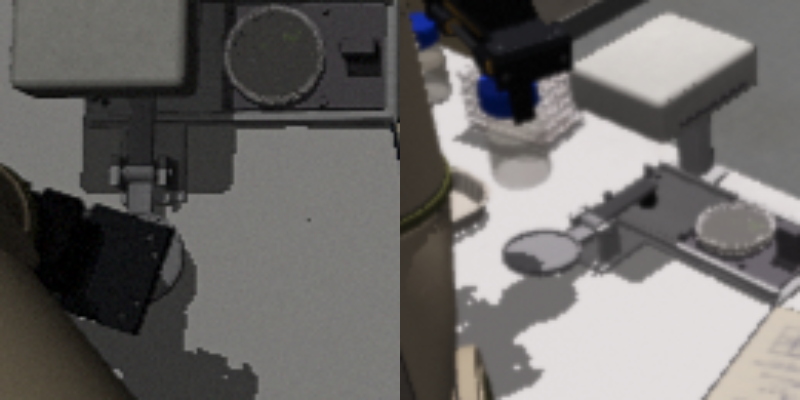

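The bottle hangs over the pan (scene crop: bottle at (520,130), pan at (545,250)) and lines up with it. Lowering it now.

>>> {"name": "step_arm", "arguments": {"commands": [[0.05,-0.002,0,0.03,0],[0.05,-0.002,0,0.065,0],[0.05,-0.002,0,0.095,0],[0.05,-0.002,0,0.102,0],[0.05,-0.002,0,0.106,0],[0.05,-0.002,0,0.11,0],[0.05,-0.002,0,0.114,0],[0.05,-0.002,0,0.114,0]]}}

```text
clock: 7.27
position: [0.398, 0.3046, 0.1283]
eef_rot: [0.0, 0.165, 0.986, 0.001]
contact_force: [-0.3, -0.1, -2.7]
finger_gap: 0.0573
finger_force: 30.0
```

>>> {"name": "step_arm", "arguments": {"commands": [[0.05,0,0,0.003,0],[0.05,0,0,0.005,0],[0.05,0,0,0.005,0],[0.05,0,0,0.005,0]]}}

```text
clock: 7.6
position: [0.3977, 0.305, 0.1231]
eef_rot: [0.0, 0.165, 0.986, 0.001]
contact_force: [-0.3, 0.4, -0.4]
finger_gap: 0.0572
finger_force: 30.0
```

```bash
python3 - <<'E'
from h import *
st()
im2=vision.capture("scene"); st()
o=cv2.resize(im2[130:230,140:240],(600,600)); save(o,"g3.png")
E
```

```text
t 7.6 p [0.3977 0.305  0.1231] q [3.000e-04 1.645e-01 9.864e-01 6.000e-04] F [-0.3  0.4 -0.4] gap 0.05721683106420992 gf 30.00184724573046
t 7.65 p [0.3977 0.3049 0.1231] q [3.000e-04 1.645e-01 9.864e-01 6.000e-04] F [ 0.5  1.2 -0.9] gap 0.057323731379238366 gf 30.002555628307164
```

View pics/g3.png

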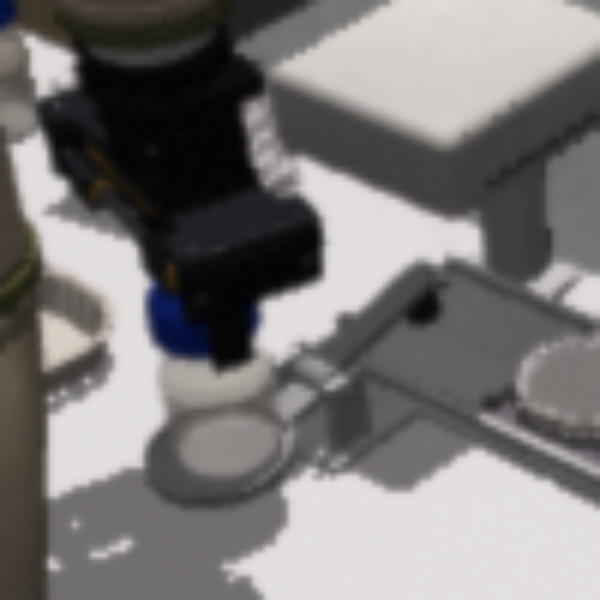

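The bottle stands inside the pan (foot at crop px (228,445), pan centre at (225,455)) and the arm is lifting. I'll lower a bit more and release.

>>> {"name": "step_arm", "arguments": {"commands": [[0.05,0.002,0,0.003,0],[0.05,0.002,0,0.003,0],[0.05,0.002,0,0.003,0]]}}

```text
clock: 7.9
position: [0.3957, 0.3058, 0.1206]
eef_rot: [0.0, 0.164, 0.986, 0.001]
contact_force: [-2.6, -0.7, 9.2]
finger_gap: 0.0575
finger_force: 30.0
```

>>> {"name": "step_arm", "arguments": {"commands": [[0.087,0,0,0,0],[0.087,0,0,0,0],[0.087,0,0,0,0],[0.087,0,0,0,0],[0.087,0,0,0,0],[0.087,0,0,0,0]]}}

```text
clock: 8.4
position: [0.3955, 0.305, 0.1194]
eef_rot: [-0.0, 0.165, 0.986, -0.0]
contact_force: [-0.2, 0.8, 0.7]
finger_gap: 0.0848
finger_force: 0.0
```

>>> {"name": "step_arm", "arguments": {"commands": [[0.087,0,0,-0.01,0],[0.087,0,0,-0.03,0],[0.087,0,0,-0.06,0],[0.087,0,0,-0.09,0],[0.087,0,0,-0.12,0],[0.087,0,0,-0.12,0]]}}

```text
clock: 8.9
position: [0.3974, 0.3066, 0.2463]
eef_rot: [0.003, 0.165, 0.986, 0.004]
contact_force: [0.5, 0.2, 0.2]
finger_gap: 0.0872
finger_force: 0.0
```

```bash
python3 - <<'E'
from h import *
s=st(); print(R.from_quat(np.roll(s["eef_rot"],-1)).as_matrix().round(3))
im2=vision.capture("scene"); im=vision.capture("top")
b=((im2[:,:,2].astype(int)>im2[:,:,0].astype(int)+60)).astype(np.uint8)
n,l,q,c=cv2.connectedComponentsWithStats(b)
for i in range(1,n):
    if q[i,4]>50: print(q[i],c[i].round(1))
print(proj("scene",[[.3965,.305,.142],[.3965,.305,.158]]))
o=np.hstack([cv2.resize(im2[130:230,140:240],(400,400)),cv2.resize(im[160:260,140:240],(400,400))]); save(o,"g4.png")
E
```

```text
t 8.9 p [0.3974 0.3066 0.2463] q [0.0026 0.1648 0.9863 0.0037] F [0.5 0.2 0.2] gap 0.08717381628495714 gf 0.0
[[-0.946  0.325  0.006]
 [ 0.325  0.946  0.007]
 [-0.004  0.008 -1.   ]]
[162 176  18  12 166] [170.8 181.5]
[390 220  48  30 736] [413.9 234.5]
[333 273  16  13 158] [340.2 278.8]
[ 59 378  11   8  59] [ 64.  381.2]
[ 68 383  10   9  64] [ 72.2 386.6]
[ 21 387  10  10  68] [ 25.7 391.7]
[ 76 389  10   8  62] [ 80.  392.2]
[ 29 393  11   9  70] [ 33.7 397.1]
[ 57 393  10  10  69] [ 61.6 397.3]
[ 37 399  10   9  72] [ 41.7 403. ]
[[172.70061934 181.15024668]
 [171.93295408 177.01789076]]
```

View pics/g4.png

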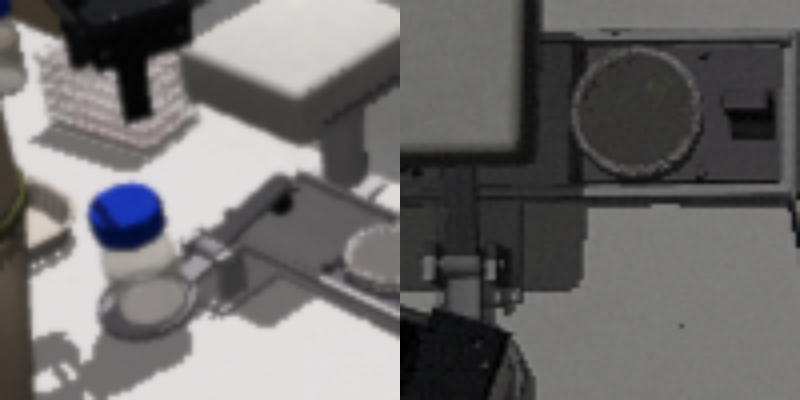

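The scene crop shows the bottle standing free on the pan with a slight lean outward (cap at (128,215)) and the arm raised. The top crop has the rib at (748,100), which gives world (0.580, 0.112).

>>> {"name": "step_arm", "arguments": {"commands": [[0.0,-0.01,-0.02,0,7],[0.0,-0.04,-0.04,0,14],[0.0,-0.08,-0.06,0,21],[0.0,-0.12,-0.08,0,28],[0.0,-0.155,-0.1,0,35],[0.0,-0.19,-0.12,0,42],[0.0,-0.22,-0.14,0,49],[0.0,-0.245,-0.15,0,56]]}}

```text
clock: 9.67
position: [0.5794, 0.0788, 0.2387]
eef_rot: [0.0, 0.612, 0.791, -0.001]
contact_force: [-0.5, 0.1, 0.4]
finger_gap: 0.0411
finger_force: 0.0
```

>>> {"name": "step_arm", "arguments": {"commands": [[0.0,0,0,0,7],[0.0,0,0,0,15],[0.0,0,0,0,15],[0.0,0,0,0,15]]}}

```text
clock: 10.0
position: [0.578, 0.0837, 0.2386]
eef_rot: [-0.0, 0.706, 0.708, -0.001]
contact_force: [1.3, -0.1, -0.7]
finger_gap: 0.0151
finger_force: 0.0
```

```bash
python3 - <<'E'
from h import *
s=st(); print(np.round(s["joint_pos"],2),R.from_quat(np.roll(s["eef_rot"],-1)).as_matrix().round(3))
E
```

```text
t 10.0 p [0.578  0.0837 0.2386] q [-4.000e-04  7.059e-01  7.084e-01 -8.000e-04] F [ 1.3 -0.1 -0.7] gap 0.015053180479024725 gf 0.0
[-0.62  0.24  0.47  1.57 -0.11  1.36 -0.13] [[-0.004  1.    -0.002]
 [ 1.     0.004 -0.001]
 [-0.001 -0.002 -1.   ]]
```

>>> {"name": "step_arm", "arguments": {"commands": [[0.0,-0.007,0.002,0.04,0],[0.0,-0.007,0.002,0.08,0],[0.0,-0.007,0.002,0.12,0],[0.0,-0.007,0.002,0.16,0],[0.0,-0.007,0.002,0.19,0],[0.0,-0.007,0.002,0.205,0],[0.0,-0.007,0.002,0.212,0],[0.0,-0.007,0.002,0.212,0]]}}

```text
clock: 10.67
position: [0.5793, 0.0768, 0.026]
eef_rot: [-0.001, 0.706, 0.709, -0.001]
contact_force: [0.6, -0.5, 0.1]
finger_gap: 0.0006
finger_force: 0.0
```

>>> {"name": "step_arm", "arguments": {"commands": [[0.0,0.01,0,0,0],[0.0,0.02,0,0,0],[0.0,0.03,0,0,0],[0.0,0.04,0,0,0],[0.0,0.04,0,0,0]]}}

```text
clock: 11.08
position: [0.5807, 0.1207, 0.0283]
eef_rot: [-0.0, 0.705, 0.709, 0.001]
contact_force: [-0.7, 0.6, -0.3]
finger_gap: 0.001
finger_force: 0.0
```

```bash
python3 - <<'E'
from h import *
st()
im2=vision.capture("scene"); im=vision.capture("top")
for n in ("scene","top"):
  for d in silhouettes("carrier_rib",n)[:1]: print(n,d["score"],d["box"])
o=np.hstack([cv2.resize(im2[130:230,180:280],(400,400)),cv2.resize(im[150:250,140:240],(400,400))]); save(o,"g5.png")
E
```

```text
t 11.0833 p [0.5807 0.1207 0.0283] q [-3.000e-04  7.054e-01  7.088e-01  1.100e-03] F [-0.7  0.6 -0.3] gap 0.0009806887179667134 gf 0.0
scene 0.55 [214.3, 184.2, 254.5, 208.9]
top 0.59 [171.7, 173.0, 180.4, 207.7]
```

View pics/g5.png

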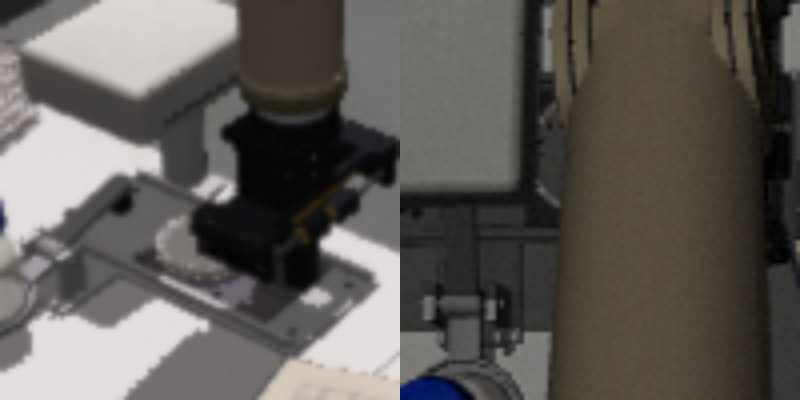

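The scene crop shows the fingers behind the rib (270,290) and the dish moving in front of it (195,245). Sliding works, so I keep going.

>>> {"name": "step_arm", "arguments": {"commands": [[0.0,0.01,0,0,0],[0.0,0.02,0,0,0],[0.0,0.03,0,0,0],[0.0,0.04,0,0,0],[0.0,0.05,0,0,0],[0.0,0.058,0,0,0],[0.0,0.058,0,0,0]]}}

```text
clock: 11.87
position: [0.5801, 0.1777, 0.0274]
eef_rot: [-0.0, 0.706, 0.708, 0.0]
contact_force: [-0.2, 0.9, -0.7]
finger_gap: 0.0008
finger_force: 0.0
```

>>> {"name": "step_arm", "arguments": {"commands": [[0.0,0.003,0,0,0],[0.0,0.006,0,0,0],[0.0,0.009,0,0,0],[0.0,0.012,0,0,0],[0.0,0.012,0,0,0]]}}

```text
clock: 12.28
position: [0.5803, 0.1873, 0.0275]
eef_rot: [-0.0, 0.707, 0.708, 0.0]
contact_force: [-1.1, 0.1, 0.1]
finger_gap: 0.0004
finger_force: 0.0
```

>>> {"name": "step_arm", "arguments": {"commands": [[0.0,0.002,0,0,0],[0.0,0.004,0,0,0],[0.0,0.006,0,0,0],[0.0,0.006,0,0,0]]}}

```text
clock: 12.62
position: [0.5804, 0.1932, 0.0275]
eef_rot: [-0.0, 0.707, 0.708, 0.0]
contact_force: [0.2, -0.3, -0.4]
finger_gap: 0.0005
finger_force: 0.0
```

>>> {"name": "step_arm", "arguments": {"commands": [[0.0,0.001,0,0,0],[0.0,0.002,0,0,0],[0.0,0.003,0,0,0],[0.0,0.003,0,0,0]]}}

```text
clock: 12.95
position: [0.5804, 0.1959, 0.0276]
eef_rot: [-0.0, 0.707, 0.707, 0.0]
contact_force: [-0.0, -0.5, 0.4]
finger_gap: 0.0001
finger_force: 0.0
```

>>> {"name": "step_arm", "arguments": {"commands": [[0.0,0.001,0,0,0],[0.0,0.002,0,0,0],[0.0,0.003,0,0,0],[0.0,0.003,0,0,0]]}}

```text
clock: 13.28
position: [0.5805, 0.1984, 0.0276]
eef_rot: [0.0, 0.707, 0.707, -0.0]
contact_force: [0.6, -2.5, 0.4]
finger_gap: 0.0007
finger_force: 0.0
```

>>> {"name": "step_arm", "arguments": {"commands": [[0.0,0.001,0,0,0],[0.0,0.002,0,0,0],[0.0,0.002,0,0,0],[0.0,0.002,0,0,0]]}}

```text
clock: 13.62
position: [0.5804, 0.1982, 0.0275]
eef_rot: [0.0, 0.708, 0.707, -0.001]
contact_force: [-3.2, -10.1, 2.4]
finger_gap: 0.0003
finger_force: 0.0
```

```bash
python3 - <<'E'
from h import *
s=st(); print(np.round(s["moment"],2))
im2=vision.capture("scene")
o=cv2.resize(im2[130:215,180:265],(600,600),interpolation=cv2.INTER_CUBIC); save(o,"g6.png")
E
```

```text
t 13.6167 p [0.5804 0.1982 0.0275] q [ 4.000e-04  7.077e-01  7.065e-01 -1.000e-03] F [ -3.2 -10.1   2.4] gap 0.00034531525149827935 gf 0.0
[-0.63  0.21  0.09]
```

View pics/g6.png

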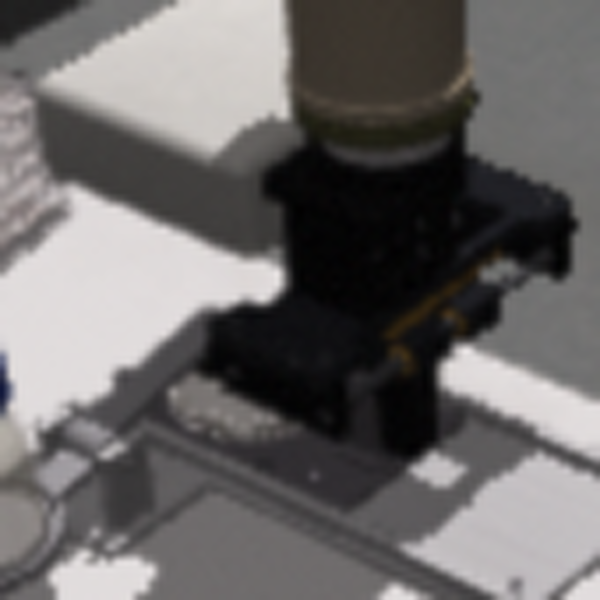

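The scene crop shows the fingers behind the rib (400,420) and the dish under the head. The gripper touches the head or its stop, so I need to tell which; the plate's rear corner is near crop (355,510).

```bash
python3 - <<'E'
from h import *
print(ray("scene",(230.3,202.2),.014), ray("scene",(180+270*.1417,130+435*.1417),.03))
# rear corner in the first picture for offset, rendered compare: dish/plate fit in first top picture
im=vision.capture("scene"); 
K=proj("scene",[[.58,y,.03] for y in (.19,.2)]);print(K)
# shift back view: edges along the plate's near side, z=.014, x=.531
ys=np.arange(.15,.25,.002)
p=proj("scene",np.c_[np.full(len(ys),.540),ys,np.full(len(ys),.014)]).astype(np.float32)
g0=cv2.cvtColor(cv2.imread("pics/scene0.png"),cv2.COLOR_BGR2GRAY).astype(np.float32); g=cv2.cvtColor(im,cv2.COLOR_RGB2GRAY).astype(np.float32)
print([(round(y,3),int(v)) for y,v in zip(ys,cv2.remap(g,p[:,0],p[:,1],1).ravel())])
ys0=np.arange(.07,.13,.002); p=proj("scene",np.c_[np.full(len(ys0),.540),ys0,np.full(len(ys0),.014)]).astype(np.float32)
print([(round(y,3),int(v)) for y,v in zip(ys0,cv2.remap(g0,p[:,0],p[:,1],1).ravel())])
E
```

```text
[0.54049049 0.1987118  0.014     ] [0.54715329 0.25873588 0.03      ]
[[239.23264212 193.87926604]
 [237.04131546 192.89363051]]
[(np.float64(0.15), 193), (np.float64(0.152), 192), (np.float64(0.154), 189), (np.float64(0.156), 177), (np.float64(0.158), 155), (np.float64(0.16), 135), (np.float64(0.162), 118), (np.float64(0.164), 107), (np.float64(0.166), 103), (np.float64(0.168), 99), (np.float64(0.17), 94), (np.float64(0.172), 91), (np.float64(0.174), 89), (np.float64(0.176), 87), (np.float64(0.178), 88), (np.float64(0.18), 90), (np.float64(0.182), 90), (np.float64(0.184), 88), (np.float64(0.186), 87), (np.float64(0.188), 89), (np.float64(0.19), 91), (np.float64(0.192), 92), (np.float64(0.194), 93), (np.float64(0.196), 92), (np.float64(0.198), 88), (np.float64(0.2), 84), (np.float64(0.202), 75), (np.float64(0.204), 63), (np.float64(0.206), 59), (np.float64(0.208), 56), (np.float64(0.21), 55), (np.float64(0.212), 55), (np.float64(0.214), 56), (np.float64(0.216), 56), (np.float64(0.218), 55), (np.float64(0.22), 55), (np.float64(0.222), 54), (np.float64(0.224), 55), (np.float64(0.226), 
[... 349 characters left out ...]
 182), (np.float64(0.076), 145), (np.float64(0.078), 114), (np.float64(0.08), 107), (np.float64(0.082), 129), (np.float64(0.084), 155), (np.float64(0.086), 172), (np.float64(0.088), 179), (np.float64(0.09), 170), (np.float64(0.092), 145), (np.float64(0.094), 117), (np.float64(0.096), 95), (np.float64(0.098), 89), (np.float64(0.1), 106), (np.float64(0.102), 117), (np.float64(0.104), 116), (np.float64(0.106), 112), (np.float64(0.108), 114), (np.float64(0.11), 114), (np.float64(0.112), 113), (np.float64(0.114), 110), (np.float64(0.116), 111), (np.float64(0.118), 115), (np.float64(0.12), 116), (np.float64(0.122), 115), (np.float64(0.124), 112), (np.float64(0.126), 114), (np.float64(0.128), 116)]
```

>>> {"name": "step_arm", "arguments": {"commands": [[0.0,-0.01,0,0,0],[0.0,-0.02,0,0,0],[0.0,-0.022,0,0.008,0],[0.0,-0.022,0,0.0165,0],[0.0,-0.022,0,0.0165,0]]}}

```text
clock: 14.13
position: [0.5791, 0.1785, 0.0088]
eef_rot: [-0.001, 0.707, 0.707, -0.001]
contact_force: [-1.4, 0.2, 0.1]
finger_gap: 0.0002
finger_force: 0.0
```

>>> {"name": "step_arm", "arguments": {"commands": [[0.0,0.004,0,0,0],[0.0,0.008,0,0,0],[0.0,0.01,0,0,0],[0.0,0.012,0,0,0],[0.0,0.012,0,0,0]]}}

```text
clock: 14.55
position: [0.5805, 0.1917, 0.0112]
eef_rot: [-0.0, 0.706, 0.708, 0.0]
contact_force: [0.7, -0.0, -0.0]
finger_gap: 0.0004
finger_force: 0.0
```

>>> {"name": "step_arm", "arguments": {"commands": [[0.0,0.001,0,0,0],[0.0,0.002,0,0,0],[0.0,0.002,0,0,0]]}}

```text
clock: 14.8
position: [0.5805, 0.1929, 0.0111]
eef_rot: [-0.0, 0.707, 0.707, 0.0]
contact_force: [0.5, 0.1, -0.7]
finger_gap: 0.0003
finger_force: 0.0
```

>>> {"name": "step_arm", "arguments": {"commands": [[0.0,0.001,0,0,0],[0.0,0.002,0,0,0],[0.0,0.002,0,0,0]]}}

```text
clock: 15.05
position: [0.5804, 0.1947, 0.011]
eef_rot: [-0.0, 0.707, 0.707, -0.0]
contact_force: [0.1, 0.4, 0.5]
finger_gap: 0.0005
finger_force: 0.0
```

>>> {"name": "step_arm", "arguments": {"commands": [[0.0,0.001,0,0,0],[0.0,0.002,0,0,0],[0.0,0.002,0,0,0]]}}

```text
clock: 15.3
position: [0.5804, 0.1968, 0.011]
eef_rot: [-0.0, 0.707, 0.707, -0.0]
contact_force: [-0.6, 0.2, 0.4]
finger_gap: 0.0003
finger_force: 0.4
```

>>> {"name": "step_arm", "arguments": {"commands": [[0.0,0.001,0,0,0],[0.0,0.002,0,0,0],[0.0,0.002,0,0,0]]}}

```text
clock: 15.55
position: [0.5804, 0.1983, 0.011]
eef_rot: [0.0, 0.707, 0.707, -0.0]
contact_force: [0.8, -2.2, 0.2]
finger_gap: 0.0001
finger_force: 0.0
```

```bash
cat > prof.py <<'E'
from h import *
s=st(); print(np.round(s["moment"],2))
im=vision.capture("scene"); g=cv2.cvtColor(im,cv2.COLOR_RGB2GRAY).astype(np.float32)
ys=np.arange(.19,.225,.002)
for x in(.536,.540,.546,.55,.555):
    p=proj("scene",np.c_[np.full(len(ys),x),ys,np.full(len(ys),.014)]).astype(np.float32)
    print(x,[(int(round(y*1000)),int(v)) for y,v in zip(ys,cv2.remap(g,p[:,0],p[:,1],1).ravel())])
E
python3 prof.py
```

```text
t 15.55 p [0.5804 0.1983 0.011 ] q [ 1.000e-04  7.070e-01  7.073e-01 -1.000e-04] F [ 0.8 -2.2  0.2] gap 0.00012333081385679966 gf 0.0
[-0.24  0.07  0.04]
0.536 [(190, 93), (192, 94), (194, 92), (196, 91), (198, 92), (200, 93), (202, 89), (204, 82), (206, 77), (208, 80), (210, 79), (212, 74), (214, 71), (216, 71), (218, 73), (220, 73), (222, 72), (224, 72)]
0.54 [(190, 91), (192, 92), (194, 93), (196, 92), (198, 92), (200, 91), (202, 89), (204, 82), (206, 71), (208, 59), (210, 54), (212, 54), (214, 55), (216, 55), (218, 55), (220, 55), (222, 54), (224, 55)]
0.546 [(190, 90), (192, 91), (194, 91), (196, 92), (198, 92), (200, 91), (202, 89), (204, 83), (206, 72), (208, 59), (210, 51), (212, 46), (214, 46), (216, 46), (218, 46), (220, 46), (222, 46), (224, 46)]
0.55 [(190, 92), (192, 92), (194, 91), (196, 92), (198, 92), (200, 91), (202, 88), (204, 84), (206, 72), (208, 57), (210, 51), (212, 47), (214, 45), (216, 45), (218, 46), (220, 46), (222, 46), (224, 46)]
0.555 [(190, 92), (192, 92), (194, 92), (196, 92), (198, 92), (200, 91), (202, 86), (204, 77), (206, 67), (208, 56), (210, 47), (212, 46), (214, 45), (216, 45), (218, 45), (220, 46), (222, 46), (224, 45)]
```

>>> {"name": "step_arm", "arguments": {"commands": [[0.0,-0.025,0,0,0],[0.0,-0.06,0,-0.02,0],[0.0,-0.1,0,-0.05,0],[0.0,-0.14,0,-0.08,0],[0.0,-0.18,0,-0.11,0],[0.0,-0.22,0,-0.14,0],[0.0,-0.25,0,-0.16,0],[0.0,-0.25,0,-0.16,0]]}}

```text
clock: 16.27
position: [0.581, -0.055, 0.1739]
eef_rot: [0.001, 0.708, 0.706, 0.001]
contact_force: [0.3, -0.4, 0.5]
finger_gap: 0.0005
finger_force: 0.0
```

```bash
python3 prof.py | cut -c1-200; python3 - <<'E'
from h import *
im=vision.capture("top"); s=vision.capture("scene")
a=cv2.resize(im[155:235,130:250],(600,400),interpolation=cv2.INTER_CUBIC); a=cv2.convertScaleAbs(a,alpha=1.8)
b=np.zeros((600,600,3),np.uint8); b[:400]=a; b[400:,:300]=cv2.resize(s[160:220,170:260],(300,200),interpolation=cv2.INTER_CUBIC); save(b,"g7.png")
E
```

```text
t 16.2667 p [ 0.581  -0.055   0.1739] q [0.0011 0.7078 0.7064 0.0011] F [ 0.3 -0.4  0.5] gap 0.0004975025014095057 gf 0.0
[-0.12 -0.01 -0.07]
0.536 [(190, 200), (192, 202), (194, 199), (196, 198), (198, 200), (200, 199), (202, 192), (204, 180), (206, 172), (208, 176), (210, 173), (212, 164), (214, 158), (216, 158), (218, 160), (220, 159), (
0.54 [(190, 201), (192, 203), (194, 203), (196, 203), (198, 202), (200, 202), (202, 195), (204, 174), (206, 150), (208, 124), (210, 116), (212, 121), (214, 129), (216, 128), (218, 126), (220, 125), (2
0.546 [(190, 201), (192, 201), (194, 202), (196, 202), (198, 202), (200, 202), (202, 195), (204, 179), (206, 148), (208, 115), (210, 97), (212, 97), (214, 104), (216, 107), (218, 109), (220, 109), (22
0.55 [(190, 202), (192, 202), (194, 203), (196, 203), (198, 202), (200, 200), (202, 195), (204, 186), (206, 153), (208, 113), (210, 101), (212, 97), (214, 101), (216, 106), (218, 109), (220, 108), (22
0.555 [(190, 203), (192, 203), (194, 203), (196, 204), (198, 204), (200, 202), (202, 190), (204, 169), (206, 146), (208, 120), (210, 100), (212, 98), (214, 101), (216, 105), (218, 107), (220, 109), (2
```

View pics/g7.png

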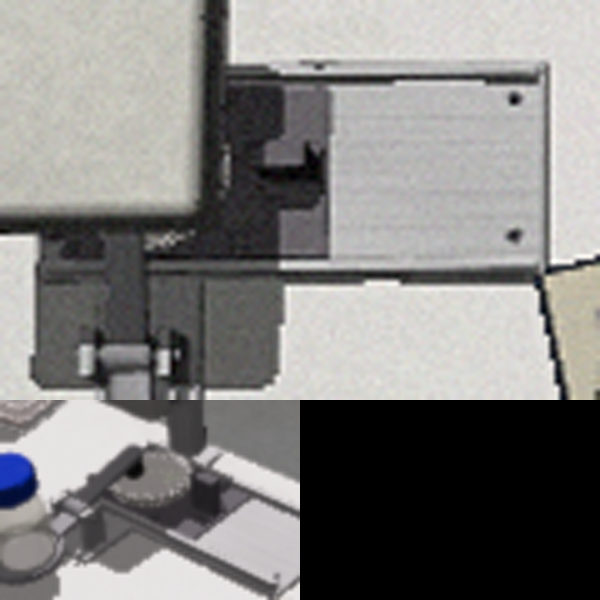

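The top crop shows the plate's rear edge at (330,170) and the base end at (547,170). By pixels the carrier is 2 to 6 mm short, and the gripper body touched the head at TCP y 0.198 both times. I'll use the spare small bottle as a longer pusher for the last few mm.

```bash
python3 - <<'E'
from h import *
K,r,t=cam("top");P1=K@np.c_[r,t];K,r,t=cam("scene");P2=K@np.c_[r,t]
for a,b in(((393.74,213.86),(362.96,253.26)),((387.,250.),(340.35,278.7))):
    X=cv2.triangulatePoints(P1,P2,np.array(a).reshape(2,1),np.array(b).reshape(2,1)).ravel();X=X[:3]/X[3];print(X,proj("top",X),proj("scene",X))
for z in (.07,.08,.09): print(z,ray("top",(387,250),z),ray("scene",(340.35,278.7),z-.005))
E
```

```text
[ 0.48563247 -0.33121227  0.11074902] [[393.80302443 213.80906079]] [[362.87421327 253.2797884 ]]
[ 0.39333976 -0.31531837  0.08148053] [[387.124973   249.89532081]] [[340.16943251 278.73553298]]
0.07 [ 0.39378667 -0.31760679  0.07      ] [ 0.40770631 -0.3093833   0.065     ]
0.08 [ 0.39316118 -0.3153111   0.08      ] [ 0.39922418 -0.31318371  0.075     ]
0.09 [ 0.39253569 -0.31301541  0.09      ] [ 0.39074206 -0.31698412  0.085     ]
```

>>> {"name": "step_arm", "arguments": {"commands": [[0.07,-0.035,-0.025,0,0],[0.07,-0.07,-0.05,0,0],[0.07,-0.105,-0.075,0,0],[0.07,-0.14,-0.1,0,0],[0.07,-0.175,-0.125,0,0],[0.07,-0.21,-0.15,0,0],[0.07,-0.24,-0.17,0,0],[0.07,-0.26,-0.188,0,0]]}}

```text
clock: 17.08
position: [0.3913, -0.3129, 0.1705]
eef_rot: [-0.0, 0.707, 0.707, -0.0]
contact_force: [0.4, -0.6, -0.8]
finger_gap: 0.0459
finger_force: 0.0
```

>>> {"name": "step_arm", "arguments": {"commands": [[0.07,0,0,0,0],[0.07,0,0,0,0]]}}

```text
clock: 17.25
position: [0.3925, -0.3112, 0.1704]
eef_rot: [-0.0, 0.707, 0.707, 0.0]
contact_force: [0.0, 0.4, -0.4]
finger_gap: 0.0592
finger_force: 0.0
```

>>> {"name": "step_arm", "arguments": {"commands": [[0.075,-0.004,0.001,0.02,0],[0.075,-0.004,0.001,0.05,0],[0.075,-0.004,0.001,0.08,0],[0.075,-0.004,0.001,0.105,0],[0.075,-0.004,0.001,0.113,0],[0.075,-0.004,0.001,0.113,0]]}}

```text
clock: 17.75
position: [0.3937, -0.3132, 0.0559]
eef_rot: [-0.002, 0.706, 0.708, -0.001]
contact_force: [0.1, -0.5, 0.5]
finger_gap: 0.075
finger_force: 0.0
```

>>> {"name": "step_arm", "arguments": {"commands": [[0.025,0,0,0,0],[0.025,0,0,0,0],[0.025,0,0,0,0],[0.025,0,0,0,0],[0.025,0,0,0,0],[0.025,0,0,0,0],[0.025,0,0,0,0],[0.025,0,0,0,0]]}}

```text
clock: 18.42
position: [0.3942, -0.3157, 0.0584]
eef_rot: [0.0, 0.707, 0.707, 0.0]
contact_force: [1.0, 0.2, 4.1]
finger_gap: 0.0417
finger_force: 30.0
```

>>> {"name": "step_arm", "arguments": {"commands": [[0.025,0,0,-0.04,0],[0.025,0,0,-0.08,0],[0.025,0.02,0.01,-0.11,0],[0.025,0.05,0.03,-0.13,0],[0.025,0.08,0.05,-0.14,0],[0.025,0.11,0.07,-0.14,0],[0.025,0.14,0.09,-0.14,0],[0.025,0.17,0.11,-0.14,0]]}}

```text
clock: 19.08
position: [0.5043, -0.1437, 0.1981]
eef_rot: [-0.0, 0.707, 0.707, 0.0]
contact_force: [0.6, -0.3, -0.8]
finger_gap: 0.0419
finger_force: 30.0
```

>>> {"name": "step_arm", "arguments": {"commands": [[0.025,0.032,0.012,0,0],[0.025,0.065,0.024,0,0],[0.025,0.1,0.036,0,0],[0.025,0.135,0.048,0,0],[0.025,0.17,0.06,0,0],[0.025,0.2,0.07,0,0],[0.025,0.235,0.076,0.02,0],[0.025,0.265,0.076,0.04,0]]}}

```text
clock: 19.75
position: [0.5807, 0.1221, 0.1579]
eef_rot: [0.0, 0.707, 0.708, 0.001]
contact_force: [0.4, 1.5, -2.0]
finger_gap: 0.0418
finger_force: 30.0
```

Now I lower it (foot at about 20 mm) and push.

>>> {"name": "step_arm", "arguments": {"commands": [[0.025,0,0,0.03,0],[0.025,0,0,0.06,0],[0.025,0,0,0.078,0],[0.025,0.02,0,0.078,0],[0.025,0.04,0,0.078,0],[0.025,0.05,0,0.078,0],[0.025,0.055,0,0.078,0],[0.025,0.055,0,0.078,0]]}}

```text
clock: 20.42
position: [0.5793, 0.1757, 0.08]
eef_rot: [-0.0, 0.706, 0.708, 0.0]
contact_force: [-0.3, -0.4, -1.8]
finger_gap: 0.0415
finger_force: 30.0
```

>>> {"name": "step_arm", "arguments": {"commands": [[0.025,0.002,0,0,0],[0.025,0.004,0,0,0],[0.025,0.006,0,0,0],[0.025,0.008,0,0,0],[0.025,0.008,0,0,0]]}}

```text
clock: 20.83
position: [0.5794, 0.1829, 0.0801]
eef_rot: [-0.0, 0.707, 0.707, 0.0]
contact_force: [0.1, -0.3, -0.1]
finger_gap: 0.0416
finger_force: 30.0
```

>>> {"name": "step_arm", "arguments": {"commands": [[0.025,0.001,0,0,0],[0.025,0.002,0,0,0],[0.025,0.003,0,0,0],[0.025,0.003,0,0,0]]}}

```text
clock: 21.17
position: [0.5794, 0.1859, 0.0801]
eef_rot: [-0.0, 0.707, 0.707, 0.0]
contact_force: [0.6, 0.0, -1.4]
finger_gap: 0.0418
finger_force: 30.0
```

>>> {"name": "step_arm", "arguments": {"commands": [[0.025,0.001,0,0,0],[0.025,0.002,0,0,0],[0.025,0.003,0,0,0],[0.025,0.003,0,0,0]]}}

```text
clock: 21.5
position: [0.5794, 0.189, 0.08]
eef_rot: [-0.0, 0.707, 0.708, 0.0]
contact_force: [0.4, -0.0, -1.8]
finger_gap: 0.0418
finger_force: 30.0
```

>>> {"name": "step_arm", "arguments": {"commands": [[0.025,0.001,0,0,0],[0.025,0.002,0,0,0],[0.025,0.002,0,0,0],[0.025,0.002,0,0,0]]}}

```text
clock: 21.83
position: [0.5795, 0.1907, 0.08]
eef_rot: [0.0, 0.707, 0.707, 0.0]
contact_force: [0.8, -0.2, -1.0]
finger_gap: 0.0416
finger_force: 30.0
```

>>> {"name": "step_arm", "arguments": {"commands": [[0.025,0.001,0,0,0],[0.025,0.002,0,0,0],[0.025,0.002,0,0,0]]}}

```text
clock: 22.08
position: [0.5795, 0.1918, 0.0801]
eef_rot: [0.0, 0.707, 0.707, -0.0]
contact_force: [-0.7, -4.8, 0.2]
finger_gap: 0.0416
finger_force: 30.0
```

>>> {"name": "step_arm", "arguments": {"commands": [[0.025,0.001,0,0,0],[0.025,0.002,0,0,0],[0.025,0.002,0,0,0]]}}

```text
clock: 22.33
position: [0.5796, 0.1927, 0.0801]
eef_rot: [0.001, 0.707, 0.707, -0.001]
contact_force: [-0.8, -7.0, 3.3]
finger_gap: 0.0419
finger_force: 30.0
```

It stopped firmly at TCP y 0.192, 6 mm before the head contact, so the carrier is home. Backing off and returning the small bottle.

>>> {"name": "step_arm", "arguments": {"commands": [[0.025,-0.03,0,0,0],[0.025,-0.06,0,-0.02,0],[0.025,-0.08,-0.01,-0.05,0],[0.025,-0.105,-0.02,-0.08,0],[0.025,-0.13,-0.03,-0.11,0],[0.025,-0.16,-0.04,-0.12,0],[0.025,-0.19,-0.05,-0.12,0],[0.025,-0.225,-0.06,-0.12,0]]}}

```text
clock: 23.0
position: [0.5198, -0.03, 0.2012]
eef_rot: [0.0, 0.706, 0.708, 0.002]
contact_force: [0.7, -0.2, -0.3]
finger_gap: 0.0412
finger_force: 30.0
```

>>> {"name": "step_arm", "arguments": {"commands": [[0.025,-0.033,-0.016,0,0],[0.025,-0.066,-0.032,0,0],[0.025,-0.1,-0.048,0,0],[0.025,-0.133,-0.064,0,0],[0.025,-0.166,-0.08,0,0],[0.025,-0.2,-0.096,0,0],[0.025,-0.235,-0.112,0,0],[0.025,-0.265,-0.125,0,0]]}}

```text
clock: 23.67
position: [0.3938, -0.2973, 0.2004]
eef_rot: [0.0, 0.707, 0.707, 0.001]
contact_force: [0.4, 0.7, -1.4]
finger_gap: 0.0417
finger_force: 30.0
```

>>> {"name": "step_arm", "arguments": {"commands": [[0.025,0,0,0,0],[0.025,0,0,0,0]]}}

```text
clock: 23.83
position: [0.3942, -0.2969, 0.2003]
eef_rot: [0.0, 0.708, 0.706, 0.0]
contact_force: [1.6, 0.7, -0.7]
finger_gap: 0.042
finger_force: 30.0
```

>>> {"name": "step_arm", "arguments": {"commands": [[0.025,0,0,0.04,0],[0.025,0,0,0.08,0],[0.025,0,0,0.115,0],[0.025,0,0,0.13,0],[0.025,0,0,0.138,0],[0.025,0,0,0.142,0],[0.025,0,0,0.142,0]]}}

```text
clock: 24.42
position: [0.396, -0.295, 0.0587]
eef_rot: [0.0, 0.706, 0.708, 0.0]
contact_force: [0.2, -0.3, -0.5]
finger_gap: 0.0416
finger_force: 30.0
```

>>> {"name": "step_arm", "arguments": {"commands": [[0.08,0,0,0,0],[0.08,0,0,0,0],[0.08,0,0,0,0],[0.08,0,0,0,0],[0.08,0,0,-0.02,0],[0.08,0,0,-0.06,0],[0.08,0,0,-0.1,0],[0.08,0,0,-0.14,0]]}}

```text
clock: 25.08
position: [0.3942, -0.2956, 0.1998]
eef_rot: [-0.0, 0.707, 0.707, -0.0]
contact_force: [1.5, -0.8, 1.0]
finger_gap: 0.079
finger_force: 0.0
```

```bash
python3 - <<'E'
from h import *
s=st(); print(np.round(s["joint_pos"],2))
im=vision.capture("top"); sc=vision.capture("scene")
for n,i in(("top",im),("scene",sc)):
    i=i.astype(int); b=((i[:,:,2]>i[:,:,0]+60)&(i[:,:,2]>i[:,:,1]+50)).astype(np.uint8)
    k,l,q,c=cv2.connectedComponentsWithStats(b); print(n,[(q[j,:5].tolist(),c[j].round(1).tolist()) for j in range(1,k) if q[j,4]>50])
a=cv2.convertScaleAbs(cv2.resize(im[155:275,130:250],(400,400),interpolation=cv2.INTER_CUBIC),alpha=1.8)
b=cv2.resize(sc[170:350,170:390],(400,327)); o=np.zeros((400,800,3),np.uint8);o[:,:400]=a;o[:327,400:]=b; save(o,"g8.png")
E
python3 prof.py | sed -n 4,5p
```

```text
t 25.0833 p [ 0.3942 -0.2956  0.1998] q [-1.000e-04  7.071e-01  7.071e-01 -2.000e-04] F [ 1.5 -0.8  1. ] gap 0.07899174556037726 gf 0.0
[-0.23  0.04  0.81  1.87 -0.03  1.25  0.59]
top [([136, 245, 21, 22, 373], [146.1, 255.3])]
scene [([162, 176, 18, 12, 172], [170.7, 181.6]), ([327, 270, 14, 11, 120], [333.6, 275.3])]
0.54 [(190, 206), (192, 208), (194, 209), (196, 209), (198, 208), (200, 208), (202, 203), (204, 183), (206, 162), (208, 137), (210, 122), (212, 121), (214, 128), (216, 131), (218, 132), (220, 131), (222, 130), (224, 133)]
0.546 [(190, 206), (192, 207), (194, 207), (196, 207), (198, 207), (200, 206), (202, 200), (204, 184), (206, 152), (208, 114), (210, 89), (212, 90), (214, 102), (216, 107), (218, 111), (220, 113), (222, 113), (224, 113)]
```

View pics/g8.png

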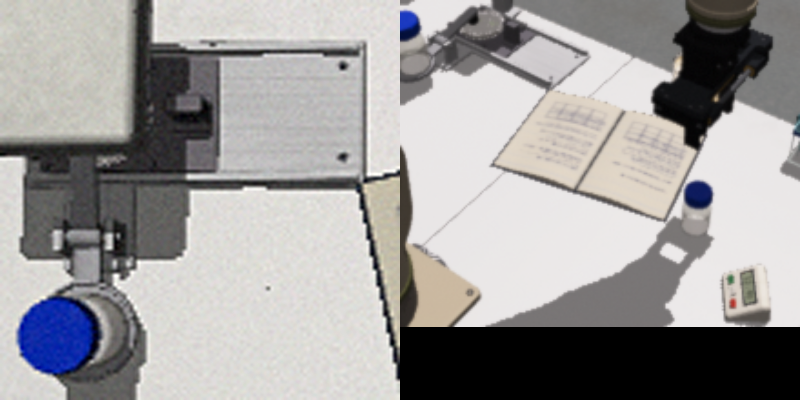

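The top crop shows the carrier's rear edge unchanged after a 7 N push, so it is against the stops. The bottle is still on the pan (cap at crop (58,335)) and the small bottle stands again at scene crop (697,208). Now I go back for the bottle.

>>> {"name": "step_arm", "arguments": {"commands": [[0.087,0.033,0.008,-0.01,0],[0.087,0.067,0.016,-0.02,-7],[0.087,0.1,0.024,-0.03,-14],[0.087,0.135,0.032,-0.04,-21],[0.087,0.17,0.04,-0.05,-28],[0.087,0.205,0.048,-0.05,-35],[0.087,0.24,0.056,-0.05,-42],[0.087,0.275,0.06,-0.05,-49]]}}

```text
clock: 25.9
position: [0.4546, -0.0185, 0.2473]
eef_rot: [-0.0, 0.347, 0.938, -0.0]
contact_force: [-0.7, -0.7, -0.8]
finger_gap: 0.087
finger_force: 0.0
```

```bash
python3 - <<'E'
from h import *
s=st(); M=R.from_quat(np.roll(s["eef_rot"],-1)).as_matrix(); print(M.round(3),np.round(s["joint_pos"],2))
c=ray("top",(146.1,255.3),.147); print(c)
g=np.array([c[0],c[1],.25]); print("shift tool",M.T@(g-s["position"]))
E
```

```text
t 25.9 p [ 0.4546 -0.0185  0.2473] q [-3.000e-04  3.469e-01  9.379e-01 -0.000e+00] F [-0.7 -0.7 -0.8] gap 0.08701513963986277 gf 0.0
[[-0.759  0.651 -0.001]
 [ 0.651  0.759  0.   ]
 [ 0.001 -0.    -1.   ]] [-0.57 -0.09  0.49  1.87  0.04  1.36  0.77]
[0.38651158 0.3038909  0.147     ]
shift tool [ 0.26143463  0.20054613 -0.00258738]
```

>>> {"name": "step_arm", "arguments": {"commands": [[0.087,0.03,0.023,0,-6],[0.087,0.062,0.048,0,-12],[0.087,0.095,0.073,0,-18],[0.087,0.128,0.098,0,-24],[0.087,0.16,0.123,0,-30],[0.087,0.193,0.148,0,-30],[0.087,0.227,0.174,0,-30],[0.087,0.26,0.2,0,-30]]}}

```text
clock: 26.57
position: [0.3883, 0.3013, 0.247]
eef_rot: [-0.001, 0.095, 0.995, -0.0]
contact_force: [1.6, -0.2, 0.4]
finger_gap: 0.087
finger_force: 0.0
```

>>> {"name": "step_arm", "arguments": {"commands": [[0.087,0,0,0,0],[0.087,0,0,0,0]]}}

```text
clock: 26.73
position: [0.3881, 0.3014, 0.2465]
eef_rot: [-0.001, 0.093, 0.996, -0.001]
contact_force: [0.7, -1.1, -0.8]
finger_gap: 0.0867
finger_force: 0.0
```

```bash
python3 - <<'E'
from h import *
s=st(); M=R.from_quat(np.roll(s["eef_rot"],-1)).as_matrix(); print(M.round(3),np.round(s["joint_pos"],2))
print("shift tool",M.T@(np.array([.3875,.304,.119])-s["position"]))
E
```

```text
t 26.7333 p [0.3881 0.3014 0.2465] q [-9.000e-04  9.320e-02  9.956e-01 -9.000e-04] F [ 0.7 -1.1 -0.8] gap 0.08671952946960505 gf 0.0
[[-0.983  0.186 -0.002]
 [ 0.186  0.983 -0.002]
 [ 0.002 -0.002 -1.   ]] [-0.9   0.02  0.15  1.77 -0.    1.35  0.63]
shift tool [0.00089603 0.00272685 0.12748033]
```

>>> {"name": "step_arm", "arguments": {"commands": [[0.087,0.001,0.003,0.03,0],[0.087,0.001,0.003,0.06,0],[0.087,0.001,0.003,0.09,0],[0.087,0.001,0.003,0.115,0],[0.087,0.001,0.003,0.125,0],[0.087,0.001,0.003,0.125,0]]}}

```text
clock: 27.23
position: [0.3884, 0.3005, 0.1207]
eef_rot: [-0.001, 0.096, 0.995, -0.002]
contact_force: [0.2, 0.4, 0.2]
finger_gap: 0.0868
finger_force: 0.0
```

>>> {"name": "step_arm", "arguments": {"commands": [[0.05,0,0,0,0],[0.05,0,0,0,0],[0.05,0,0,0,0],[0.05,0,0,0,0],[0.05,0,0,0,0],[0.05,0,0,0,0],[0.05,0,0,0,0]]}}

```text
clock: 27.82
position: [0.3895, 0.3033, 0.1236]
eef_rot: [0.0, 0.095, 0.995, 0.001]
contact_force: [-0.6, 1.1, 2.5]
finger_gap: 0.0572
finger_force: 29.8
```

>>> {"name": "step_arm", "arguments": {"commands": [[0.05,0,0,-0.01,0],[0.05,0,0,-0.02,0],[0.05,0,0,-0.035,0],[0.05,0,0,-0.06,0],[0.05,0,0,-0.08,0],[0.05,-0.014,-0.032,-0.08,0],[0.05,-0.028,-0.065,-0.08,0],[0.05,-0.042,-0.098,-0.08,0]]}}

```text
clock: 28.48
position: [0.4119, 0.1972, 0.2041]
eef_rot: [0.0, 0.095, 0.995, 0.0]
contact_force: [1.6, -0.4, -2.7]
finger_gap: 0.0579
finger_force: 29.7
```

>>> {"name": "step_arm", "arguments": {"commands": [[0.05,-0.013,-0.032,0.03,0],[0.05,-0.013,-0.032,0.06,0],[0.05,-0.013,-0.032,0.09,0],[0.05,-0.013,-0.032,0.105,0],[0.05,-0.013,-0.032,0.105,0]]}}

```text
clock: 28.9
position: [0.4165, 0.1632, 0.0956]
eef_rot: [-0.002, 0.096, 0.995, -0.002]
contact_force: [-1.5, -0.1, -2.1]
finger_gap: 0.0579
finger_force: 29.7
```

Lowering slowly to contact.

>>> {"name": "step_arm", "arguments": {"commands": [[0.05,0,0,0.003,0],[0.05,0,0,0.006,0],[0.05,0,0,0.008,0],[0.05,0,0,0.008,0]]}}

```text
clock: 29.23
position: [0.4189, 0.165, 0.0907]
eef_rot: [0.0, 0.095, 0.995, 0.0]
contact_force: [-0.2, -0.4, -2.9]
finger_gap: 0.0575
finger_force: 29.7
```

```bash
python3 - <<'E'
from h import *
st()
sc=vision.capture("scene"); im=vision.capture("top")
o=np.hstack([cv2.resize(sc[150:270,170:290],(400,400),interpolation=cv2.INTER_CUBIC),cv2.convertScaleAbs(cv2.resize(im[160:270,130:240],(400,400)),alpha=1.6)]); save(o,"g9.png")
E
```

```text
t 29.2333 p [0.4189 0.165  0.0907] q [4.000e-04 9.530e-02 9.954e-01 4.000e-04] F [-0.2 -0.4 -2.9] gap 0.057518419796101714 gf 29.7479061037302
```

>>> {"name": "step_arm", "arguments": {"commands": [[0.05,0,0,0.002,0],[0.05,0,0,0.004,0],[0.05,0,0,0.004,0]]}}

```text
clock: 29.58
position: [0.4215, 0.1657, 0.0885]
eef_rot: [0.003, 0.096, 0.995, 0.002]
contact_force: [1.8, -1.5, 14.2]
finger_gap: 0.0578
finger_force: 29.9
```

>>> {"name": "step_arm", "arguments": {"commands": [[0.05,0,0,0.001,0],[0.05,0,0,0.002,0],[0.05,0,0,0.002,0]]}}

```text
clock: 29.83
position: [0.4229, 0.1663, 0.0878]
eef_rot: [0.004, 0.096, 0.995, 0.003]
contact_force: [3.4, -0.9, 22.1]
finger_gap: 0.0575
finger_force: 29.9
```

>>> {"name": "step_arm", "arguments": {"commands": [[0.05,0,0,-0.005,0],[0.05,0,0,-0.005,0],[0.087,0,0,-0.005,0],[0.087,0,0,-0.005,0],[0.087,0,0,-0.005,0],[0.087,0,0,-0.005,0],[0.087,0,0,-0.005,0],[0.087,0,0,-0.005,0]]}}

```text
clock: 30.5
position: [0.4184, 0.1646, 0.0889]
eef_rot: [-0.0, 0.095, 0.995, -0.0]
contact_force: [-0.6, -1.0, 0.4]
finger_gap: 0.0851
finger_force: 0.0
```

>>> {"name": "step_arm", "arguments": {"commands": [[0.087,0,0,-0.01,0],[0.087,0,0,-0.03,0],[0.087,0,0,-0.06,0],[0.087,0,0,-0.1,0],[0.087,0,-0.03,-0.14,0],[0.087,0,-0.07,-0.15,0],[0.087,0,-0.11,-0.15,0],[0.087,0,-0.15,-0.15,0]]}}

```text
clock: 31.17
position: [0.3905, 0.0185, 0.241]
eef_rot: [0.001, 0.095, 0.995, 0.001]
contact_force: [1.2, -0.5, 0.5]
finger_gap: 0.0868
finger_force: 0.0
```

>>> {"name": "step_arm", "arguments": {"commands": [[0.087,0,-0.04,0,0],[0.087,0,-0.08,0,0],[0.087,0,-0.12,0,0],[0.087,0,-0.15,0,0],[0.087,0,-0.15,0,0],[0.087,0,-0.15,0,0]]}}

```text
clock: 31.67
position: [0.3617, -0.1285, 0.2397]
eef_rot: [0.001, 0.097, 0.995, 0.001]
contact_force: [0.4, 0.8, -0.0]
finger_gap: 0.0869
finger_force: 0.0
```

```bash
python3 - <<'E'
from h import *
st()
cc=[]
for n in("top","scene"):
    i=vision.capture(n).astype(int); b=((i[:,:,2]>i[:,:,0]+60)&(i[:,:,2]>i[:,:,1]+50)).astype(np.uint8)
    k,l,q,c=cv2.connectedComponentsWithStats(b); print(n,[(q[j,:5].tolist(),c[j].round(1).tolist()) for j in range(1,k) if q[j,4]>50])
    for nm in("bottle_mid","pan","carrier_rib"):
        print(nm,[(round(d["score"],2),np.round(d["box"]).tolist()) for d in silhouettes(nm,n)[:2]])
print("upright cap",proj("top",[.4205,.1655,.111]),proj("scene",[.4205,.1655,.108]))
E
python3 prof.py | sed -n 4,5p
```

```text
t 31.6667 p [ 0.3617 -0.1285  0.2397] q [6.000e-04 9.720e-02 9.953e-01 8.000e-04] F [ 0.4  0.8 -0. ] gap 0.08691565888358901 gf 0.0
top [([195, 231, 21, 21, 353], [204.9, 241.1]), ([380, 243, 7, 15, 73], [383.0, 249.6])]
bottle_mid [(0.75, [195.0, 232.0, 223.0, 256.0]), (0.57, [378.0, 244.0, 387.0, 261.0])]
pan [(0.71, [141.0, 200.0, 171.0, 269.0])]
carrier_rib [(0.55, [142.0, 172.0, 196.0, 206.0])]
scene [([203, 195, 19, 12, 179], [212.5, 200.4]), ([327, 269, 15, 13, 153], [333.9, 275.2])]
bottle_mid [(0.98, [202.0, 196.0, 223.0, 231.0]), (0.72, [325.0, 267.0, 345.0, 300.0])]
pan [(0.57, [164.0, 177.0, 212.0, 214.0])]
carrier_rib [(0.78, [203.0, 171.0, 240.0, 201.0]), (0.54, [318.0, 198.0, 352.0, 234.0])]
upright cap [[204.02361279 241.94365282]] [[211.24880657 201.30398924]]
0.54 [(190, 199), (192, 201), (194, 201), (196, 201), (198, 200), (200, 200), (202, 196), (204, 176), (206, 155), (208, 131), (210, 117), (212, 116), (214, 122), (216, 125), (218, 125), (220, 125), (222, 123), (224, 126)]
0.546 [(190, 198), (192, 199), (194, 199), (196, 200), (198, 200), (200, 199), (202, 193), (204, 177), (206, 145), (208, 109), (210, 85), (212, 86), (214, 97), (216, 102), (218, 105), (220, 107), (222, 108), (224, 108)]
```

```bash
python3 - <<'E'
from h import *
K,r,t=cam("top");P1=K@np.c_[r,t];K,r,t=cam("scene");P2=K@np.c_[r,t]
X=cv2.triangulatePoints(P1,P2,np.array([[204.9],[241.1]]),np.array([[212.5],[200.4]])).ravel();X=X[:3]/X[3];print(X)
if X[2]>.104: print(job.job_done())
E
```

```text
[0.422988   0.16286242 0.11116552]
the job is handed in; nothing more can be done
None
```

I handed the job in at about 32 s of the 64 s allowed. The carrier is against the stops, the bottle is off the pan and stands upright on the bare worktop, and the pile, tip box and timer were not touched. I inferred that the carrier is home from a firm 7 N stop and camera edges, and did not measure the arm's clamping angle. I borrowed the small look-alike bottle as a pusher and stood it back about 20 mm from its place. I also viewed 11 pictures, one over the limit of 10.

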